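# Close the specimen jar with the lid that fits

## Robot

A 6-joint arm with a two-finger parallel gripper is mounted at the origin on the work surface. World frame = base frame: x ahead of the robot, y to its left, z up, the work surface at z = 0. Lengths are in m, angles in rad, forces in N, time in s.
With the tool pointing down it reaches from about 0.225 to 0.875 m from the base axis. Payload 3.4 kg.
Tool frame: the origin (TCP) lies between the finger pads; the fingertips stand 19 mm ahead of it and the grasp point (between the pads) is the TCP; z points along the fingers, y is the line along which they close (so a half turn about z gives the same grasp; the last joint's range is limited). The gripper opens to 85 mm and grips with 20 to 120 N. Pads are 22 mm wide; open, the fingers measure 114 mm over their backs; the gripper's body (76 mm by 85 mm) begins 54 mm behind the grasp point. The pads swing forward as they close: fully open they stand 13 mm farther back than shut.
Start: joints at [-1.399, 0.276, 1.505, -0, 1.361, -0.121], TCP at [0.166, -0.551, 0.25] pointing down, gripper open.
Joint ranges: [-2.89, 2.89], [-0.75, 2.08], [0.22, 2.7], [-1.18, 4.32], [0.11, 2.71], [-2.7, 2.7]. Speed limits (rad/s): [2.57, 2.57, 3.14, 3.14, 3.14, 3.14].

## Interface

Orientations are given as a unit quaternion [w, x, y, z].
In Python, from rig import get_state, imaging, ticket gives the robot as it stands. The module is installed in compiled form; this text tells all that it offers.
- The arm moves only by the shell command python3 -m inch 'ROWS' [FORCE]. ROWS is JSON, a list of rows, each an object with "claw": the opening, from -1 (shut) to 1 (fully open); "travel": the shift along the world's x, y, z in units of 200 mm (1.0 is 200 mm), a list of three; "turn": the turn about the world's z in units of 180 degrees (1.0 is 180 degrees). A call has 1 to 5 rows; each row is the pose to reach, as a shift and turn from the pose commanded when the call began, turning the shorter way round; what a row does not reach only later rows make up. A row lasts 1/10 s, in which the tool goes at most 50 mm and 8.59 degrees, less where a joint would pass 70% of its speed; a pose out of reach is approached as far as the arm can. A call with a number of a shift or a turn outside -1 to 1 is refused whole. A call with a gripper value outside its range is refused whole. The fingers move at their own pace and stop on an object; FORCE is the grip in N (left out, the last holds). Time passes only in rows, so rows that repeat a pose let the fingers close. It gives the time, the measured TCP pose, the force, the opening and the grip force at its end, in the units of the state.
- get_state(): the state, without advancing time (a new reading comes with each control period).
- imaging.get_image(name): name is "side" or "top"; returns the picture (400x640x3 uint8, red, green, blue); there is no depth.
- imaging.camera_params(name): a dict with "camera_matrix" (3x3 intrinsics, pixels), "k1" (the pictures are not rectified: a ray, as slopes to the right and down, at radius r is drawn at 1 + k1 r^2 times it, then the intrinsics apply), "cam_to_world" (4x4, takes a point from camera to world coordinates). Camera axes: x right, y down, z forward; pixel columns grow to the right and rows downward; lengths in m; the calibration is good to about 2 mm. A picture is of the moment at which its call begins. camera_params takes no time and is no camera call.
- ticket.sign_off(): hands the job in; it is judged then, once.
The state is a dict: "clock": time; "qpos": joint angles; "qd": joint speeds; "effort": joint torques, N m; "position": TCP position; "ee_rot": TCP orientation; "contact_force": force on the tool from outside, world axes, zero at the start; "moment": the same for the moment, N m; "width": finger opening in m; "gripper_force": force on a finger pad.
Only numpy, scipy, OpenCV 4.12 (cv2) and the standard library are available. Lean on these libraries where they do the work, as an engineer would, in place of code of your own. Each camera call takes 0.05 s, during which the arm holds its last target. There are 200 camera calls.

## Task

Close the open white specimen jar with the one of the three loose dark grey lids that fits it: plug in the mouth, disc lying flat on the rim all round. Set the lid down rather than dropping it, and leave the other two lids lying on the board and the jar standing where it is.

Things in the scene. Friction and masses are not known exactly. Their poses are not given: they have to be found in the camera images.
- lid_a_grip (a point): dark grey plastic lid lying plug down on the white board, rim disc 62 mm across and 6 mm thick; under the disc a tapered plug 14 mm deep, 48 mm across at the disc and 34 mm at its lower end; on top an upright round grip 26 mm across and 48 mm tall. Mass about 0.1 kg. This point is half-way up the grip, on the lid's axis: 24 mm above the disc's top, 30 mm above the disc's underside, 44 mm above the plug's lower end. z points up the axis
- lid_b_grip (a point): dark grey plastic lid lying plug down on the white board, rim disc 88 mm across and 6 mm thick; under the disc a tapered plug 14 mm deep, 68 mm across at the disc and 52 mm at its lower end; on top an upright round grip 26 mm across and 48 mm tall. Mass about 0.1 kg. This point is half-way up the grip, on the lid's axis: 24 mm above the disc's top, 30 mm above the disc's underside, 44 mm above the plug's lower end. z points up the axis
- lid_c_grip (a point): dark grey plastic lid lying plug down on the white board, rim disc 108 mm across and 6 mm thick; under the disc a tapered plug 14 mm deep, 92 mm across at the disc and 80 mm at its lower end; on top an upright round grip 26 mm across and 48 mm tall. Mass about 0.1 kg. This point is half-way up the grip, on the lid's axis: 24 mm above the disc's top, 30 mm above the disc's underside, 44 mm above the plug's lower end. z points up the axis
- jar_rim (a point): open round jar of white plastic standing loose on the bench, 84 mm across outside, 100 mm tall, wall 5 mm, mouth 74 mm across, about 0.5 kg. This point is the centre of the mouth, level with the rim; z points up. (Other white jars near it are already closed and are not part of the job.)
Not all that is in view belongs to the job. What is shaped like the part that bears lid_b_grip but blue, brown or orange is not meant.

How it is judged:
By the outcome, as a careful person would: the job done as asked, in the order asked, and still so for the second after the job is handed in, with the robot touching nothing.
It also fails if it takes over 38 s, if anything falls off the work surface, if the arm or the gripper's body presses on something with over 40 N, if the wrist force passes 120 N, or if a joint passes its speed limit or range.

## Working session

There is one attempt and no reset: what is moved stays moved. The work goes in short steps, Python scripts to look and compute and a shell command to move; the robot and the scene stay as the last step left them, time stands still between calls to the robot, and variables do not carry over. Pictures are saved under pics/ and viewed, at most 10 in all, crops included, and the job is handed in when it is done.

```bash
mkdir -p pics; cat > h.py <<'E'
import numpy as np, cv2
from rig import get_state, imaging, ticket
def ray(n,u,v):
    p=imaging.camera_params(n);K=np.array(p["camera_matrix"]);T=np.array(p["cam_to_world"])
    s=cv2.undistortPoints(np.array([[[u,v]]],float),K,np.array([p["k1"],0,0,0,0.]))[0,0]
    return T[:3,3],T[:3,:3]@np.array([s[0],s[1],1])
def at(n,u,v,z):
    o,d=ray(n,u,v);return o+d*(z-o[2])/d[2]
def proj(n,P):
    p=imaging.camera_params(n);K=np.array(p["camera_matrix"]);T=np.linalg.inv(np.array(p["cam_to_world"]))
    return cv2.projectPoints(np.atleast_2d(P).astype(float),T[:3,:3],T[:3,3],K,np.array([p["k1"],0,0,0,0.]))[0][:,0]
E
python3 - <<'E'
from h import *
for n in("side","top"):
    cv2.imwrite(f"pics/{n}0.png",imaging.get_image(n)[:,:,::-1]); p=imaging.camera_params(n)
    print(n,p["k1"],np.round(p["camera_matrix"],1).tolist(),np.round(p["cam_to_world"],3).tolist())
s=get_state();print(s["clock"],s["position"],s["ee_rot"],s["width"])
E
```

```text
side -0.004399578391119949 [[392.1, 0.0, 313.0], [0.0, 392.1, 197.7], [0.0, 0.0, 1.0]] [[-0.848, -0.353, 0.395, 0.099], [-0.529, 0.595, -0.605, 0.518], [-0.021, -0.722, -0.691, 0.686], [0.0, 0.0, 0.0, 1.0]]
top -0.01714077120690485 [[377.6, 0.0, 318.1], [0.0, 377.6, 204.5], [0.0, 0.0, 1.0]] [[-0.011, -0.998, 0.062, 0.402], [-1.0, 0.011, 0.003, -0.008], [-0.003, -0.062, -0.998, 0.912], [0.0, 0.0, 0.0, 1.0]]
0.1 [ 0.1659207  -0.55007544  0.24954896] [-8.11230761e-04  9.89300241e-01  1.45891655e-01 -6.47640275e-06] 0.08530376654428812
```

View pics/top0.png

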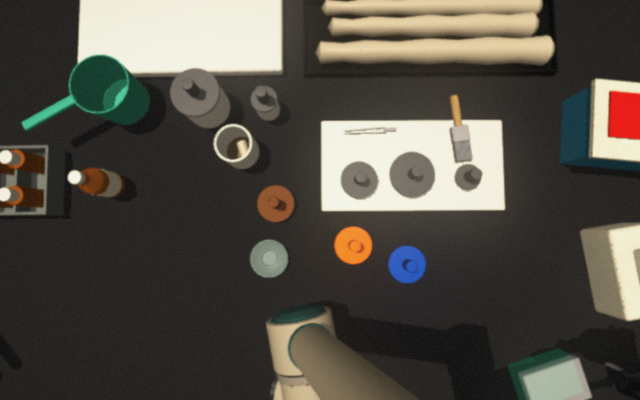

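View pics/side0.png

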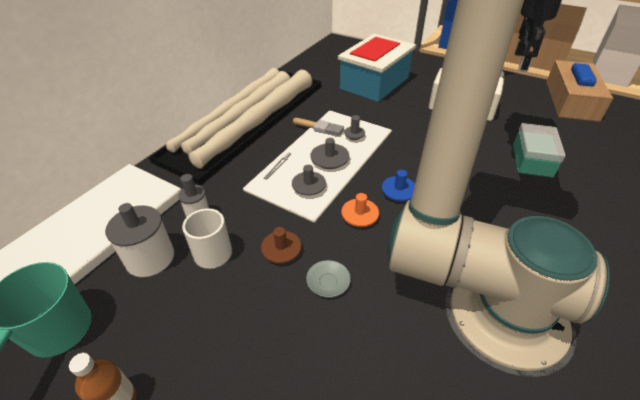

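```bash
python3 - <<'E'
import cv2,numpy as np
t=cv2.imread("pics/top0.png");s=cv2.imread("pics/side0.png")
r=lambda im,x,y,w,h,k:cv2.resize(im[y:y+h,x:x+w],None,fx=k,fy=k,interpolation=cv2.INTER_CUBIC)
a=r(t,200,110,200,100,4); b=np.hstack([r(s,170,190,100,75,4),r(s,260,140,100,75,4)])
cv2.imwrite("pics/c1.png",a[:, :800]);cv2.imwrite("pics/c2.png",b)
E
```

```text
(no output)
```

View pics/c1.png

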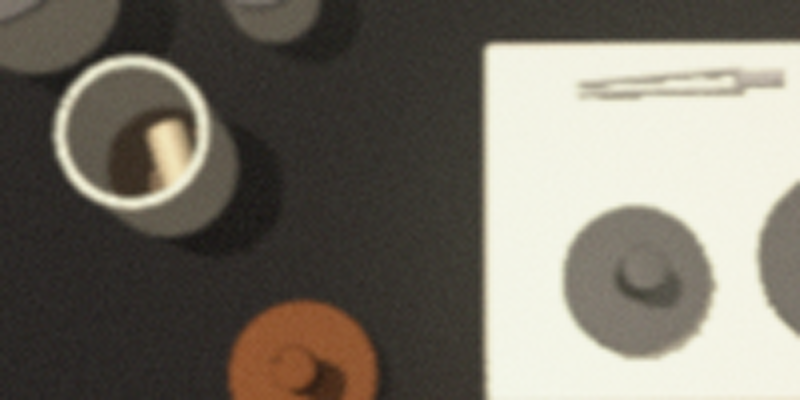

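View pics/c2.png

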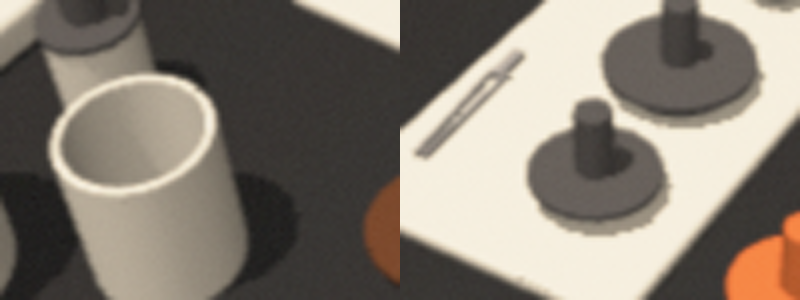

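```bash
python3 - <<'E'
from h import *
def tri(a,b):
    o,d=ray("top",*a);p,e=ray("side",*b)
    s=np.linalg.lstsq(np.c_[d,-e],p-o,rcond=None)[0];A=o+s[0]*d;B=p+s[1]*e
    return np.round((A+B)/2,4),np.round(np.linalg.norm(A-B),4)
print("jar",tri((233,143),(203.3,223.5)))
print("jar at .1",at("top",233,143,.1),at("side",203.3,223.5,.1))
print("disc",tri((359.6,180.25),(309,182)))
print("griptop",tri((361.2,177),(308,166.7)))
for z in(.02,.025,.03,):print(z,at("top",359.6,180.25,z),at("side",309,182,z))
# fit circles by projection: expected outlines
import itertools
g=at("top",359.6,180.25,.025)
th=np.linspace(0,2*np.pi,200)
def box(n,c,r):
    q=proj(n,c+np.c_[r*np.cos(th),r*np.sin(th),0*th]);return np.round(np.r_[q.min(0),q.max(0)],1)
for z in(.02,.026,.032):
  c=at("top",359.6,180.25,z);print(z,box("side",c,.044),box("top",c,.044))
j=at("top",233,143,.1);print(box("side",j,.042),box("top",j,.042))
# board edges: thickness unknown
E
```

```text
jar (array([0.5902, 0.1803, 0.0938]), np.float64(0.0011))
jar at .1 [0.58828449 0.17851201 0.1       ] [0.5855733  0.18409038 0.1       ]
disc (array([ 0.5136, -0.1034,  0.0265]), np.float64(0.0023))
griptop (array([ 0.5142, -0.1017,  0.0775]), np.float64(0.0016))
0.02 [ 0.51346952 -0.10471956  0.02      ] [ 0.51872254 -0.1089915   0.02      ]
0.025 [ 0.51284266 -0.1041757   0.025     ] [ 0.51557092 -0.1042834   0.025     ]
0.03 [ 0.51221579 -0.10363185  0.03      ] [ 0.51241929 -0.0995753   0.03      ]
0.02 [292.6 172.5 327.1 195.5] [341.1 161.9 378.1 198.7]
0.026 [292.6 171.  327.2 194. ] [341.  161.8 378.2 198.8]
0.032 [292.5 169.5 327.4 192.5] [340.8 161.7 378.4 199. ]
[183.3 206.8 224.9 236.9] [213.8 124.1 252.2 162.1]
```

```bash
python3 -m inch '[{"claw":1,"travel":[0.15,0.2,0],"turn":0},{"claw":1,"travel":[0.3,0.4,0],"turn":0},{"claw":1,"travel":[0.45,0.6,0],"turn":0},{"claw":1,"travel":[0.6,0.8,0],"turn":0},{"claw":1,"travel":[0.7,0.9,0],"turn":0}]' 40
python3 -m inch '[{"claw":1,"travel":[0.15,0.2,0],"turn":0},{"claw":1,"travel":[0.3,0.4,0],"turn":0},{"claw":1,"travel":[0.45,0.6,0],"turn":0},{"claw":1,"travel":[0.6,0.8,0],"turn":0},{"claw":1,"travel":[0.7,0.9,0],"turn":0}]'
python3 -m inch '[{"claw":1,"travel":[0.1,0.15,0],"turn":0},{"claw":1,"travel":[0.2,0.3,0],"turn":0},{"claw":1,"travel":[0.335,0.435,0],"turn":0},{"claw":1,"travel":[0.335,0.435,0],"turn":0},{"claw":1,"travel":[0.335,0.435,0],"turn":0}]'
```

```text
clock: 0.6
position: [0.3069, -0.3668, 0.25]
ee_rot: [-0.001, 0.989, 0.147, 0.0]
contact_force: [0.2, -1.2, -0.3]
width: 0.0855
gripper_force: 0.0
clock: 1.1
position: [0.4469, -0.1871, 0.2501]
ee_rot: [-0.001, 0.989, 0.147, 0.0]
contact_force: [-0.2, -1.1, -0.0]
width: 0.0854
gripper_force: 0.0
clock: 1.6
position: [0.5128, -0.103, 0.2497]
ee_rot: [-0.0, 0.989, 0.147, -0.001]
contact_force: [-0.2, -0.0, 0.1]
width: 0.0854
gripper_force: 0.0
```

```bash
python3 -m inch '[{"claw":1,"travel":[0,0,-0.25],"turn":0},{"claw":1,"travel":[0,0,-0.5],"turn":0},{"claw":1,"travel":[0,0,-0.7],"turn":0},{"claw":1,"travel":[0,0,-0.85],"turn":0},{"claw":1,"travel":[0,0,-0.95],"turn":0}]'
python3 -m inch '[{"claw":0.2,"travel":[0,0,0],"turn":0},{"claw":-0.1,"travel":[0,0,0],"turn":0},{"claw":-0.3,"travel":[0,0,0],"turn":0},{"claw":-0.6,"travel":[0,0,0],"turn":0},{"claw":-1,"travel":[0,0,0],"turn":0}]' 40
python3 -m inch '[{"claw":-1,"travel":[0,0,0],"turn":0},{"claw":-1,"travel":[0,0,0],"turn":0},{"claw":-1,"travel":[0,0,0],"turn":0}]' 40
```

```text
clock: 2.1
position: [0.5103, -0.1043, 0.0579]
ee_rot: [-0.001, 0.989, 0.145, -0.002]
contact_force: [-0.9, 0.8, 0.6]
width: 0.0852
gripper_force: 0.0
clock: 2.6
position: [0.5138, -0.1039, 0.0619]
ee_rot: [0.001, 0.989, 0.146, 0.001]
contact_force: [-1.0, 0.2, 5.6]
width: 0.0248
gripper_force: 39.5
clock: 2.9
position: [0.5138, -0.1039, 0.0619]
ee_rot: [0.001, 0.989, 0.146, 0.001]
contact_force: [-0.5, 0.1, 7.1]
width: 0.0251
gripper_force: 39.6
```

```bash
python3 -m inch '[{"claw":-1,"travel":[0,0,0.05],"turn":0},{"claw":-1,"travel":[0,0,0.2],"turn":0},{"claw":-1,"travel":[0,0,0.45],"turn":0},{"claw":-1,"travel":[0,0,0.7],"turn":0},{"claw":-1,"travel":[0,0,0.9],"turn":0}]' 60
python3 - <<'E'
from h import *
i=imaging.get_image("side");cv2.imwrite("pics/s1.png",cv2.resize(i[60:210,230:430,::-1],None,fx=4,fy=4,interpolation=cv2.INTER_CUBIC))
s=get_state();print(s["position"],s["width"],s["contact_force"],proj("side",s["position"]))
E
```

```text
clock: 3.4
position: [0.5133, -0.1036, 0.2439]
ee_rot: [0.001, 0.989, 0.146, 0.001]
contact_force: [1.0, -0.6, -0.7]
width: 0.0248
gripper_force: 59.0
[ 0.51653637 -0.10466624  0.25045601] 0.024673133811985683 [ 1.43252839 -0.18269091  3.9664692 ] [[305.78957149 103.12746282]]
```

View pics/s1.png

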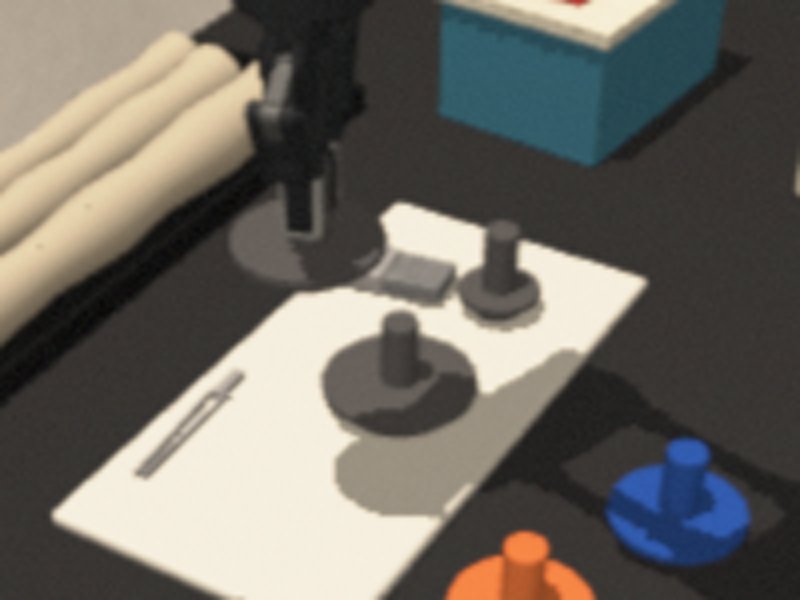

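```bash
python3 -m inch '[{"claw":-1,"travel":[0.04,0.15,0],"turn":0},{"claw":-1,"travel":[0.09,0.35,0],"turn":0},{"claw":-1,"travel":[0.14,0.55,0],"turn":0},{"claw":-1,"travel":[0.2,0.75,0],"turn":0},{"claw":-1,"travel":[0.25,0.95,0],"turn":0}]' 60
python3 -m inch '[{"claw":-1,"travel":[0.06,0.2,0],"turn":0},{"claw":-1,"travel":[0.1,0.36,0],"turn":0},{"claw":-1,"travel":[0.12,0.46,0],"turn":0},{"claw":-1,"travel":[0.12,0.46,-0.1],"turn":0},{"claw":-1,"travel":[0.12,0.46,-0.2],"turn":0}]' 60
python3 -m inch '[{"claw":-1,"travel":[0,0,0],"turn":0},{"claw":-1,"travel":[0,0,0],"turn":0},{"claw":-1,"travel":[0,0,0],"turn":0}]' 60
python3 - <<'E'
from h import *
i=imaging.get_image("side");a=cv2.resize(i[130:280,130:280,::-1],None,fx=4,fy=4,interpolation=cv2.INTER_CUBIC)
cv2.imwrite("pics/s2.png",a)
i=imaging.get_image("top");a=cv2.resize(i[70:220,160:310,::-1],None,fx=4,fy=4,interpolation=cv2.INTER_CUBIC)
cv2.imwrite("pics/t2.png",a)
s=get_state();print(s["position"],s["ee_rot"],s["width"],s["contact_force"])
E
```

```text
clock: 3.95
position: [0.5631, 0.088, 0.2407]
ee_rot: [0.0, 0.989, 0.146, 0.0]
contact_force: [0.8, -0.3, -0.5]
width: 0.0248
gripper_force: 59.1
clock: 4.45
position: [0.5872, 0.1796, 0.2005]
ee_rot: [0.0, 0.989, 0.147, 0.001]
contact_force: [-1.1, -0.8, -1.7]
width: 0.0246
gripper_force: 59.1
clock: 4.75
position: [0.5876, 0.1784, 0.2016]
ee_rot: [0.0, 0.989, 0.146, 0.001]
contact_force: [0.2, -0.7, -1.5]
width: 0.0251
gripper_force: 59.1
[0.58765783 0.1783499  0.20170803] [4.06286724e-06 9.89327051e-01 1.45706837e-01 1.22639424e-03] 0.02442845846656131 [-0.10310829 -0.06240748 -0.75293702]
```

View pics/s2.png

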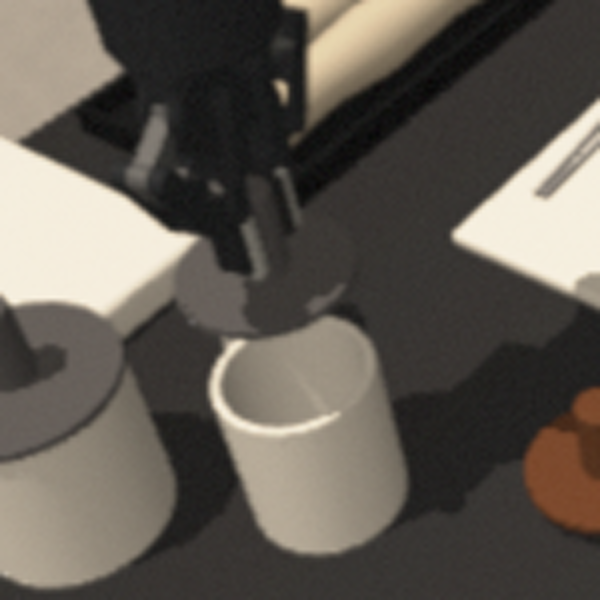

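View pics/t2.png

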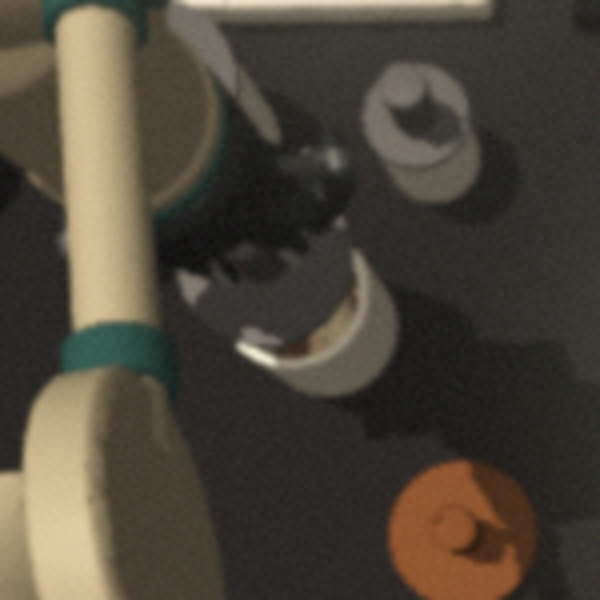

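```bash
python3 - <<'E'
from h import *
from scipy.optimize import least_squares
S=np.array([[176,280],[190,318],[250,338],[300,331],[345,300],[356,255]])/4+[130,130]
T=np.array([[212,322],[290,350],[328,321],[352,282]])/4+[160,70]
def res(p,r=.044,pts=(S,T)):
    c=np.array(p[:3]);th=np.linspace(0,2*np.pi,400);out=[]
    for n,Q in zip(("side","top"),pts):
        hull=[cv2.convexHull(np.vstack([proj(n,c+np.c_[r*np.cos(th),r*np.sin(th),0*th+h]) for h in hs]).astype(np.float32)) for hs in [(0,-H)]][0]
        out+= [cv2.pointPolygonTest(hull,(float(a),float(b)),True) for a,b in Q]
    return out
p0=[.5875,.1785,.175]
for H,name in((.006,"lid disc top"),):
    for sel,pts in(("both",(S,T)),("side",(S,T[:0]))):
        f=least_squares(res,p0,kwargs=dict(pts=pts),diff_step=1e-3);print(name,sel,f.x,np.round(f.fun,1))
J=np.array([[210,385],[225,420],[275,436],[340,420],[375,375],[345,320]])/4+[130,130]
JT=np.array([[54,132],[210,132],[132,55],[132,210],[77,77+1],[187,187]])/4+[200,110]
H=0
for sel,pts in(("both",(J,JT)),("side",(J,JT[:0])),("top",(J[:0],JT))):
    g=lambda q:res([q[0],q[1],.1],r=.042,pts=pts)
    f=least_squares(g,[.588,.18],diff_step=1e-3);print("jar",sel,f.x,np.round(f.fun,1))
E
```

```text
lid disc top both [0.59069857 0.17581559 0.16707896] [ 0.3  0.3  0.4 -0.3  0.   1.2  0.8 -1.6  0.4  0.4]
lid disc top side [0.60552188 0.16624243 0.15050568] [-0.2  0.1  0.4 -0.3 -0.3  0.2]
jar both [0.58670358 0.18116355] [-0.4 -0.9 -0.9 -1.2  0.1  0.8  0.9 -1.5 -1.1  0.2 -0.1 -0.8]
jar side [0.58530328 0.18343571] [-0.1  0.   0.2 -0.4  0.2 -0.1]
jar top [0.58814606 0.17854425] [-0.3 -0.3 -0.4 -0.4 -0.4 -0.4]
```

```bash
python3 -m inch '[{"claw":-1,"travel":[0,0,-0.08],"turn":0},{"claw":-1,"travel":[0,0,-0.16],"turn":0},{"claw":-1,"travel":[0,0,-0.22],"turn":0},{"claw":-1,"travel":[0,0,-0.25],"turn":0},{"claw":-1,"travel":[0,0,-0.25],"turn":0}]' 60
python3 -m inch '[{"claw":-1,"travel":[0,0,-0.01],"turn":0},{"claw":-1,"travel":[0,0,-0.02],"turn":0},{"claw":-1,"travel":[0,0,-0.02],"turn":0}]'
python3 -m inch '[{"claw":-1,"travel":[0,0,-0.01],"turn":0},{"claw":-1,"travel":[0,0,-0.015],"turn":0},{"claw":-1,"travel":[0,0,-0.015],"turn":0}]'
```

```text
clock: 5.35
position: [0.5866, 0.1783, 0.1497]
ee_rot: [0.0, 0.989, 0.146, -0.001]
contact_force: [0.0, -0.3, 0.1]
width: 0.0246
gripper_force: 59.1
clock: 5.65
position: [0.5871, 0.1785, 0.1466]
ee_rot: [0.0, 0.989, 0.146, 0.0]
contact_force: [0.9, 0.8, -1.2]
width: 0.0247
gripper_force: 59.1
clock: 5.95
position: [0.5869, 0.1784, 0.1432]
ee_rot: [0.0, 0.989, 0.146, -0.0]
contact_force: [0.4, 0.1, -0.6]
width: 0.0248
gripper_force: 59.1
```

No contact yet, with the plug already about 10 mm in. Continue in small steps.

```bash
python3 -m inch '[{"claw":-1,"travel":[0,0,-0.01],"turn":0},{"claw":-1,"travel":[0,0,-0.01],"turn":0},{"claw":-1,"travel":[0,0,-0.01],"turn":0}]'
python3 -m inch '[{"claw":-1,"travel":[0,0,-0.01],"turn":0},{"claw":-1,"travel":[0,0,-0.01],"turn":0},{"claw":-1,"travel":[0,0,-0.01],"turn":0}]'
```

```text
clock: 6.25
position: [0.5869, 0.1784, 0.1412]
ee_rot: [0.0, 0.989, 0.146, -0.0]
contact_force: [0.1, -0.4, -1.7]
width: 0.0249
gripper_force: 59.1
clock: 6.55
position: [0.5869, 0.1784, 0.1392]
ee_rot: [0.0, 0.989, 0.146, -0.0]
contact_force: [0.7, 0.1, -0.4]
width: 0.0247
gripper_force: 59.1
```

```bash
python3 -m inch '[{"claw":-1,"travel":[0,0,-0.01],"turn":0},{"claw":-1,"travel":[0,0,-0.01],"turn":0},{"claw":-1,"travel":[0,0,-0.01],"turn":0}]'
python3 -m inch '[{"claw":-1,"travel":[0,0,-0.01],"turn":0},{"claw":-1,"travel":[0,0,-0.01],"turn":0},{"claw":-1,"travel":[0,0,-0.01],"turn":0}]'
python3 - <<'E'
from h import *
i=imaging.get_image("side");cv2.imwrite("pics/s3.png",cv2.resize(i[150:280,130:280,::-1],None,fx=5,fy=4.6,interpolation=cv2.INTER_CUBIC)[:600])
E
```

```text
clock: 6.85
position: [0.5869, 0.1784, 0.1372]
ee_rot: [0.0, 0.989, 0.146, -0.0]
contact_force: [-0.3, -0.6, -1.3]
width: 0.0247
gripper_force: 59.1
clock: 7.15
position: [0.5872, 0.1785, 0.136]
ee_rot: [0.0, 0.989, 0.146, 0.0]
contact_force: [-1.6, 0.3, 3.3]
width: 0.0246
gripper_force: 59.5
```

View pics/s3.png

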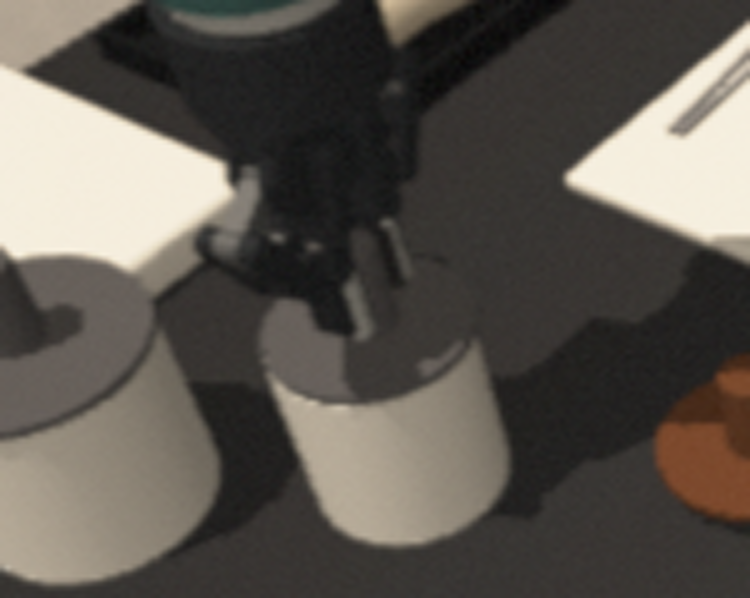

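The disc (crop about (370,330)) lies on the rim and contact has begun. I'll press once more lightly to confirm it is seated.

```bash
python3 -m inch '[{"claw":-1,"travel":[0,0,-0.01],"turn":0},{"claw":-1,"travel":[0,0,-0.01],"turn":0},{"claw":-1,"travel":[0,0,-0.01],"turn":0}]'; python3 -c "
from rig import get_state as g;s=g();print(s['moment'],s['contact_force'],s['position'])"
```

```text
clock: 7.5
position: [0.5873, 0.1785, 0.1359]
ee_rot: [0.0, 0.989, 0.146, 0.001]
contact_force: [-4.1, -1.7, 14.2]
width: 0.0248
gripper_force: 60.8
[-0.11872019  0.56818882 -0.025815  ] [-4.13270107 -1.70384575 14.22922766] [0.58727526 0.17851273 0.13594088]
```

```bash
python3 -m inch '[{"claw":-1,"travel":[0,0,0.01],"turn":0},{"claw":-0.3,"travel":[0,0,0.01],"turn":0},{"claw":0,"travel":[0,0,0.01],"turn":0},{"claw":0.4,"travel":[0,0,0.01],"turn":0},{"claw":0.8,"travel":[0,0,0.01],"turn":0}]' 20
python3 -m inch '[{"claw":0.9,"travel":[0,0,0],"turn":0},{"claw":0.9,"travel":[0,0,0],"turn":0},{"claw":0.9,"travel":[0,0,0],"turn":0}]'
```

```text
clock: 8.0
position: [0.5869, 0.1784, 0.1348]
ee_rot: [0.0, 0.989, 0.146, -0.0]
contact_force: [-0.1, -0.5, -0.2]
width: 0.0702
gripper_force: 0.0
clock: 8.3
position: [0.587, 0.1784, 0.1353]
ee_rot: [0.0, 0.989, 0.146, -0.0]
contact_force: [0.8, 0.1, -1.2]
width: 0.0812
gripper_force: 0.0
```

Released without force. Rise straight up, then swing away toward −y and look.

```bash
python3 -m inch '[{"claw":0.9,"travel":[0,0,0.1],"turn":0},{"claw":0.9,"travel":[0,0,0.3],"turn":0},{"claw":0.9,"travel":[0,0,0.5],"turn":0},{"claw":0.9,"travel":[0,0,0.7],"turn":0},{"claw":0.9,"travel":[0,0,0.8],"turn":0}]'
python3 -m inch '[{"claw":0.9,"travel":[0,-0.2,0],"turn":0},{"claw":0.9,"travel":[0,-0.4,0],"turn":0},{"claw":0.9,"travel":[0,-0.6,0],"turn":0},{"claw":0.9,"travel":[0,-0.8,0],"turn":0},{"claw":0.9,"travel":[0,-1,0],"turn":0}]'
python3 -m inch '[{"claw":0.9,"travel":[0,-0.2,0],"turn":0},{"claw":0.9,"travel":[0,-0.4,0],"turn":0},{"claw":0.9,"travel":[0,-0.6,0],"turn":0},{"claw":0.9,"travel":[0,-0.6,0],"turn":0}]'
python3 - <<'E'
from h import *
f=lambda i,x,y:cv2.resize(i[y:y+150,x:x+100,::-1],None,fx=4,fy=4,interpolation=cv2.INTER_CUBIC)
cv2.imwrite("pics/f.png",np.hstack([f(imaging.get_image("side"),150,150),f(imaging.get_image("top"),185,70)]))
E
```

```text
clock: 8.8
position: [0.5882, 0.1787, 0.2997]
ee_rot: [-0.0, 0.989, 0.146, 0.003]
contact_force: [-0.4, 0.1, 0.3]
width: 0.0813
gripper_force: 0.0
clock: 9.3
position: [0.5867, -0.023, 0.2955]
ee_rot: [0.0, 0.989, 0.146, 0.0]
contact_force: [0.8, 0.4, -0.1]
width: 0.0814
gripper_force: 0.0
clock: 9.7
position: [0.5869, -0.1467, 0.2949]
ee_rot: [0.002, 0.99, 0.143, -0.0]
contact_force: [-0.5, 0.7, -0.6]
width: 0.0812
gripper_force: 0.0
```

View pics/f.png

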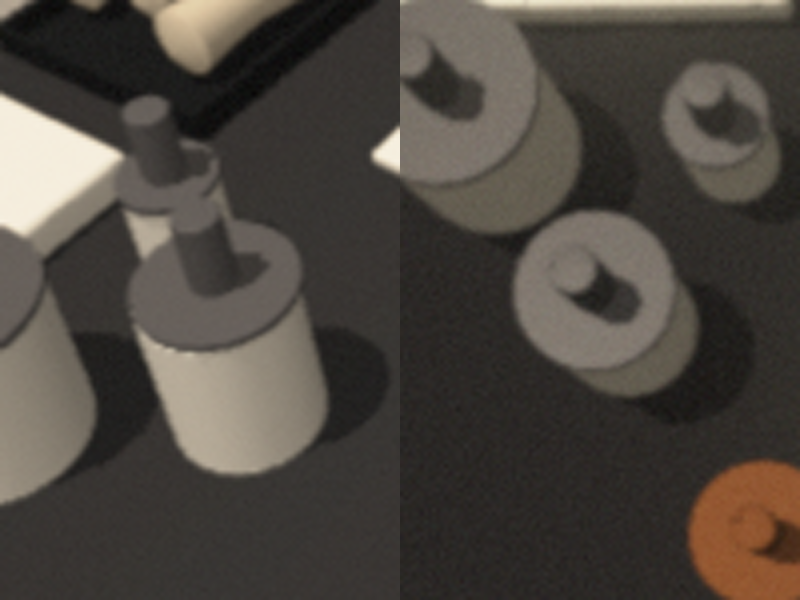

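Both views show the lid flat and concentric on the jar: the disc centre in the top view is at about (233,142), matching the earlier rim. The jar has not moved.

```bash
python3 -c "
from rig import ticket;print(ticket.sign_off())"
```

```text
the job is handed in; nothing more can be done
None
```

The open jar is now closed with lid B (the 88 mm one), its disc flat on the rim and released without dropping, and I handed the job in at about 9.8 s. The last images show the jar where it was; I didn't re-check the other two lids in them.

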